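# Draw a piston rod out to its green mark and hold it

### The arm

A 6-joint arm with a two-finger parallel gripper is mounted at the origin on the work surface. World frame = base frame: x ahead of the robot, y to its left, z up, the work surface at z = 0. Lengths are in m, angles in rad, forces in N, time in s.
With the tool pointing down it reaches from about 0.3 to 0.875 m from the base axis. Payload 6.4 kg.
Tool frame: the origin (TCP) lies midway between the tips of the shut fingers; the grasp point (between the pads) lies 19 mm behind it (ctrl.pinch_z is the distance from the TCP to the grasp point, in m); z points along the fingers, y is the line along which they close (so a half turn about z gives the same grasp; the last joint's range is limited). The gripper opens to 85 mm and grips with 20 to 120 N. Pads are 22 mm wide; open, the fingers measure 114 mm over their backs; the gripper's body (76 mm by 85 mm) begins 54 mm behind the grasp point. The pads swing forward as they close: fully open they stand 13 mm farther back than shut.
Start: joints at [-1.52, 0.181, 1.607, -0, 1.354, -0.206], TCP at [0.146, -0.556, 0.231] pointing down, gripper open.
Joint ranges: [-2.99, 2.99], [-0.89, 2.07], [0.3, 2.58], [-1.14, 4.28], [0, 2.63], [-3.12, 3.12]. Speed limits (rad/s): [2.57, 2.57, 3.01, 3.14, 3.14, 3.14].

### API

Orientations are given as a unit quaternion [w, x, y, z].
In Python, from bench import ctrl gives the robot as it stands.
- The arm moves only by the tool apply_moves, never from a script. Its argument "moves" is a list of rows, each an object with "jaw": the opening, from 0 (shut) to 1 (fully open); "offset": the shift along the tool's x, y, z in mm, a list of three; "rot": the turn, a rotation vector about the tool's x, y, z in degrees, a list of three. In form: [{"jaw": jaw, "offset": [dx, dy, dz], "rot": [ax, ay, az]}, ...]. A call has exactly 5 rows; each row shifts and turns the commanded pose from where the row before left it, along the tool's axes as they then stand; what a row does not reach is not made up. A row lasts 1/8 s, in which the tool goes at most 62.5 mm and 10.7 degrees, less where a joint would pass 70% of its speed; a pose out of reach is approached as far as the arm can. A call is refused whole if a number of a shift passes 62.5 or a number of a turn 10.7, either way. A call with a gripper value outside its range is refused whole. The fingers move at their own pace and stop on an object; the grip force is fixed at half the most. Time passes only in rows, so rows that do not move let the fingers close, or fill a call up. It gives the time, the measured TCP pose, the force, the opening and the grip force at its end, in the units of the state.
- ctrl.get_obs(): the state, without advancing time (a new reading comes with each control period).
- ctrl.camera(name): name is "scene" or "top" or "wrist"; returns (picture, depth): 384x512x3 uint8, red, green, blue; 384x512 float32, m along the optical axis (not along the pixel's ray), 0 where there is no reading.
- ctrl.camera_params(name): a dict with "K" (3x3 intrinsics, pixels), "cam_to_world" (4x4, takes a point from camera to world coordinates); the wrist camera has in their place "mount" (4x4, takes a point from camera to tool coordinates, whose origin is the TCP and whose axes are the flange's). Camera axes: x right, y down, z forward; pixel columns grow to the right and rows downward; lengths in m; the calibration is good to about 2 mm. The wrist camera is an equidistant fisheye: a pixel r from the principal point sees the ray r / f radians off the axis. A picture is of the moment at which its call begins: read the wrist's pose just before it. camera_params takes no time and is no camera call.
- ctrl.hand_in(): hands the job in; it is judged then, once.
Trained networks look in the newest picture that a camera, given by its name, has taken for a name from the list of things; names that differ only in an ending like _2 or _b are one class to them, and where a whole thing is asked for, a point or a joint stands for the part that bears it (a point fixed in the world has none). Each returns a list of dicts, best first, with "score" (0 to 1); they miss things now and then, are a little off and sometimes report something else, mostly with a low value. They report only what shows in the picture. A call takes as long as a camera call. They do not tell look-alikes from the thing itself.
- ctrl.outline_of(camera, target): "region" (384x512 bool, what is visible of it) and "position" ([column, row] in pixels, amid what is visible of it).
The state is a dict: "time_s": time; "q": joint angles; "dq": joint speeds; "joint_efforts": joint torques, N m; "eef_pos": TCP position; "eef_rot": TCP orientation; "wrist_force": force on the tool from outside, world axes, zero at the start; "torque": the same for the moment, N m; "opening": opening from 0.0 (shut) to 1.0 (fully open); "grasp_force": force on a finger pad.
Only numpy, scipy, OpenCV 4.12 (cv2) and the standard library are available. Lean on these libraries where they do the work, as an engineer would, in place of code of your own. Each camera call takes 0.05 s, during which the arm holds its last target. There are 200 camera calls.

### The job

Take the orange knob of the leaning air cylinder and draw its piston rod out, straight along the slanting bore so that it does not wedge, until the whole green band stands clear of the cylinder's end face but none of the red part of the rod shows, and finish while still holding it there, steady, in your grip. Neither foot is clamped down, so do not drag, tip or lift the stand; leave the grey-knobbed cylinder, its rod and the other things on the bench alone.

Things in the scene. Friction and masses are not known exactly. Their poses are not given: they have to be found in the camera images.
- orange_knob (a point): Centre of the orange knob, 34 mm across, 30 mm high, on the end of the loose steel piston rod (16 mm thick, about 0.3 kg); z points along the rod, out of the bore. At the start the rod is fully home on the bore's floor and the knob's centre is 33 mm from the cylinder's end face, 18 mm of bare rod between. It slides freely: let go, it drops back home.
- green_band (a point): Centre of the green band on that rod, 15 mm long, hidden in the bore at first, 75.5 mm below the knob's centre, z along the rod. Its lower edge clears the end face when the rod has been drawn 50 mm. The rod's red part (the last 40 mm to its foot) begins to show at 70 mm, so about 60 mm of draw is right.
- orange_barrel: Square aluminium air cylinder of the orange rod, 56 x 56 x 125 mm, orange label. Origin at the centre of its lower end, z along the bore to the open end face (z = 125 mm), leaning 20 degrees (0.35 rad) from vertical, roughly towards the robot. Bore 17.5 mm wide, 110 mm deep. With the rod home the knob's centre is at z = 158 mm.
- orange_stand: The steel foot that carries the orange rod's cylinder rigidly, a plate 160 x 110 x 15 mm with two blue cheeks, standing unclamped on the bench, about 4 kg in all. Origin at the centre of the plate's underside, z up, x horizontally the opposite way to the lean.
- grey_knob (a point): Centre of the grey knob (34 mm across, 30 mm high) of the second, otherwise identical cylinder's rod, fully home; to be left alone. The two cylinders may stand either way round, left or right.
- grey_barrel: The second cylinder, same size and axes as the orange one's (white label); leave alone.
- grey_stand: Foot of the second cylinder, same size as the first; leave alone.
- drill: Cordless drill standing on its battery, 75 x 180 mm and 185 mm high, red and black; bystander, origin under the battery's centre.
- spray: Yellow can, 54 mm across, 150 mm high; bystander, origin at the centre of its underside.
- bin: Blue bin of small fittings, 150 x 100 x 60 mm; bystander, origin at the centre of its underside.
- mug: Blue mug, 82 mm across, 90 mm high; bystander, origin at the centre of its underside.
- driver: Screwdriver lying on the bench; bystander, origin under its middle.
- tape: Grey roll core, 90 mm across, 24 mm high, lying flat; bystander, origin at the centre of its underside.
Not all that is in view belongs to the job. Leave any pink look-alike of the part that bears orange_knob alone. What is shaped like the orange_stand but brown is not meant.

How it is judged:
On the way:
1. the orange rod, gripped by its knob, is on its way out of the bore (z of orange_knob in the frame of orange_barrel above 0.168 m and contact force between the fingers and orange_rod above 1 N), for 0.1 s.
At the end, for the whole second after the job is handed in: The orange rod, held still in the fingers (over 1 N), is drawn 50 to 70 mm (1.5 mm grace), in line with its bore (6 mm, 0.06 rad), not wedged (under 20 N); its stand is flat and within 15 mm of its start; the grey rod is home (5 mm) and its stand within 15 mm of its start (z of orange_knob in the frame of orange_barrel between 0.2065 and 0.2295 m and angle between the z axis of orange_knob and the z axis of orange_barrel, either way round below 0.06 rad and x of orange_knob in the frame of orange_barrel between -0.006 and 0.006 m and y of orange_knob in the frame of orange_barrel between -0.006 and 0.006 m and contact force between the fingers and orange_rod above 1 N and linear speed of orange_rod below 0.02 m/s and contact force between orange_rod and orange_stand below 20 N and distance of each of orange_stand, grey_stand from where it was at the start of the episode below 0.015 m and angle between orange_stand's own z axis and vertical below 0.03 rad and z of grey_knob in the frame of grey_barrel below 0.163 m); the arm keeps its last pose, push and grip.
It fails at once if the rod was drawn far past the mark, 80 mm or more (z of orange_knob in the frame of orange_barrel above 0.238 m).
It fails at once if the orange cylinder's stand was dragged more than 25 mm or tipped (distance of orange_stand from where it was at the start of the episode above 0.025 m or angle between orange_stand's own z axis and vertical above 0.12 rad).
It fails at once if the grey rod was drawn out or its stand was shoved (z of grey_knob in the frame of grey_barrel above 0.173 m or distance of grey_stand from where it was at the start of the episode above 0.025 m).
It fails at once if a bystander was shoved more than 30 mm (distance of any of drill, spray, bin, mug, driver, tape from where it was at the start of the episode above 0.03 m).
It also fails if it takes over 35 s, if anything falls off the work surface, if the arm or the gripper's body presses on something with over 40 N, if the wrist force passes 120 N, or if a joint passes its speed limit or range.

## Working session

There is one attempt and no reset: what is moved stays moved. The work goes in short steps, Python scripts to look and compute and a tool call to move; the robot and the scene stay as the last step left them, time stands still between calls to the robot, and variables do not carry over. Pictures are saved under pics/ and viewed, at most 10 in all, crops included, and the job is handed in when it is done.

Besides the shell and the picture viewer there is one more tool, called after "Call:" as name([rows], argument=value, ...), one row to a line, values as JSON. apply_moves: Moves the arm, as the interface text tells. Its arguments: {"type":"object","properties":{"moves":{"type":"array"}},"required":["moves"]}

```bash
mkdir -p pics
cat > h.py <<'E'
from bench import ctrl
import numpy as np, cv2
from scipy.spatial.transform import Rotation as R
def cloud(name):
    im,d=ctrl.camera(name); p=ctrl.camera_params(name); K=p["K"]; T=np.array(p["cam_to_world"])
    v,u=np.mgrid[:384,:512]
    P=np.stack([(u-K[0][2])/K[0][0]*d,(v-K[1][2])/K[1][1]*d,d],-1)@T[:3,:3].T+T[:3,3]
    P[d==0]=np.nan
    return im,d,P
E
python3 - <<'E'
from h import *
ims=[]
for n in("scene","top"):
    im,d,P=cloud(n); np.save(n+".npy",P); cv2.imwrite(n+".png",im[...,::-1]);ims.append(im)
    for t in("orange_knob","grey_knob","orange_barrel","orange_stand"):
        for o in ctrl.outline_of(n,t):
            m=o["region"]; print(n,t,round(o["score"],2),np.round(o["position"]),m.sum(),np.nanmedian(P[m],0).round(3), np.median(im[m],0))
cv2.imwrite("pics/a.png",cv2.resize(np.vstack(ims)[...,::-1],(400,600),interpolation=3) if 0 else ims[0][...,::-1]);cv2.imwrite("pics/b.png",ims[1][...,::-1])
o=ctrl.get_obs();print(o["eef_pos"],o["eef_rot"],o["time_s"])
E
```

```text
scene orange_knob 0.6 [220. 203.] 1771 [ 0.601 -0.122  0.057] [209. 209. 222.]
scene orange_knob 0.56 [348. 197.] 248 [0.323 0.196 0.019] [254.  132.5 149.5]
scene orange_knob 0.45 [339. 216.] 214 [0.531 0.239 0.183] [214.5 113.5   0. ]
scene grey_knob 0.61 [221. 160.] 153 [ 0.557 -0.147  0.181] [115. 119. 122.]
scene orange_barrel 0.6 [325. 237.] 994 [0.567 0.227 0.117] [208.  211.5 215. ]
scene orange_stand 0.88 [432. 220.] 2052 [0.306 0.437 0.07 ] [109.  68.  50.]
scene orange_stand 0.6 [326. 250.] 2212 [0.574 0.238 0.055] [205. 203. 218.]
top orange_knob 0.77 [192. 269.] 323 [0.313 0.186 0.02 ] [253. 160. 182.]
top orange_knob 0.5 [169. 199.] 126 [0.517 0.233 0.187] [248.5 160.   60. ]
top grey_knob 0.64 [304. 183.] 142 [ 0.544 -0.153  0.187] [182. 183. 181.]
top orange_barrel 0.94 [178. 188.] 445 [0.549 0.215 0.137] [192. 178. 174.]
top orange_barrel 0.67 [100. 281.] 671 [0.283 0.428 0.138] [159. 104.  53.]
top orange_stand 0.88 [181. 195.] 1709 [0.535 0.213 0.017] [247. 243. 245.]
top orange_stand 0.74 [113. 281.] 2028 [0.281 0.42  0.018] [182. 112.  69.]
[ 0.1460205  -0.55613373  0.2312427 ] [-5.06977659e-05  9.91773587e-01  1.28004489e-01  2.44562381e-06] 0.5
```

View pics/a.png

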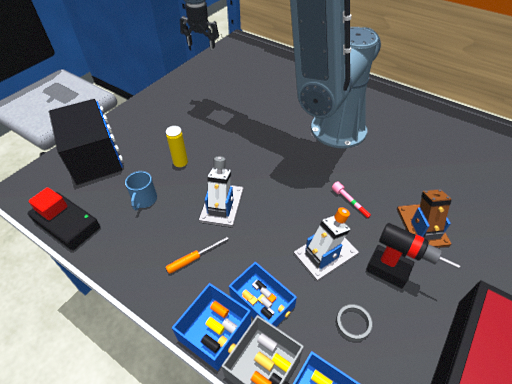

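View pics/b.png

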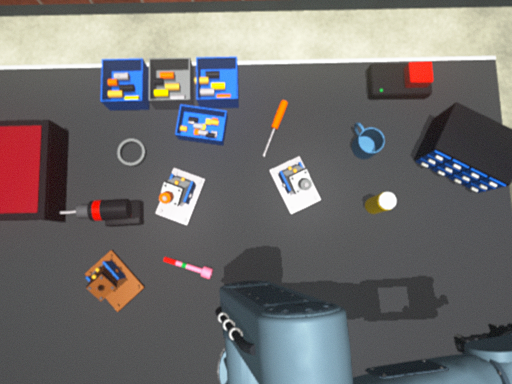

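The orange cylinder is at top-image (178,195), with its knob at (165,198) and scene (342,215). The pink rod, the brown stand and the grey cylinder at top (295,185) are decoys. The drill stands about 6 cm to the left of the target.

Run:
```python
from h import *
A=[]
for n in("scene","top"):
    P=np.load(n+".npy"); im=cv2.imread(n+".png")[...,::-1].astype(int)
    near=(abs(P[...,0]-.54)<.13)&(abs(P[...,1]-.22)<.11)
    pl=near&(P[...,2]>.008)&(P[...,2]<.022)&(im.min(-1)>120)
    Q=P[pl][:,:2]; r=cv2.minAreaRect((Q*1000).astype(np.float32)); print(n,"plate",r,cv2.boxPoints(r).round(0).tolist(),pl.sum())
    hsv=cv2.cvtColor(im.astype(np.uint8),cv2.COLOR_RGB2HSV)
    k=near&(hsv[...,0]>8)&(hsv[...,0]<22)&(hsv[...,1]>140)&(P[...,2]>.15)
    Q=P[k];print("knob",k.sum(),Q.mean(0),Q.min(0),Q.max(0))
    c=Q.mean(0)
    for z in np.arange(.03,.21,.015):
        m=near&(abs(P[...,2]-z)<.0075)&(np.hypot(P[...,0]-.54,P[...,1]-.22)<.1); 
        if m.sum()>3: print(round(z,3),m.sum(),P[m].mean(0).round(3))
```

```text
scene plate ((545.5140380859375, 230.02972412109375), (110.18883514404297, 160.5447998046875), 68.01885223388672) [[450.0, 209.0], [599.0, 149.0], [641.0, 251.0], [492.0, 311.0]] 711
knob 151 [0.5282779  0.24026575 0.18332112] [0.50446953 0.22330653 0.16654743] [0.54147083 0.25606349 0.1946948 ]
0.03 101 [0.589 0.229 0.03 ]
0.045 125 [0.592 0.222 0.046]
0.06 126 [0.584 0.229 0.06 ]
0.075 162 [0.582 0.226 0.075]
0.09 199 [0.573 0.23  0.088]
0.105 124 [0.568 0.23  0.105]
0.12 114 [0.563 0.233 0.12 ]
0.135 201 [0.549 0.236 0.136]
0.15 232 [0.549 0.229 0.149]
0.165 29 [0.536 0.24  0.169]
0.18 86 [0.527 0.241 0.182]
0.195 63 [0.524 0.238 0.19 ]
top plate ((541.8116455078125, 228.47698974609375), (111.71841430664062, 159.4500732421875), 68.20289611816406) [[447.0, 206.0], [595.0, 147.0], [637.0, 251.0], [489.0, 310.0]] 903
knob 87 [0.51791489 0.23597075 0.18778231] [0.50341937 0.22210107 0.17516277] [0.5328312  0.25478622 0.19514951]
0.03 23 [0.545 0.191 0.029]
0.045 42 [0.577 0.203 0.046]
0.06 59 [0.561 0.199 0.06 ]
0.075 75 [0.567 0.207 0.076]
0.09 97 [0.555 0.202 0.087]
0.105 41 [0.553 0.209 0.104]
0.12 47 [0.549 0.211 0.121]
0.135 118 [0.527 0.219 0.136]
0.15 184 [0.545 0.226 0.148]
0.165 14 [0.526 0.226 0.168]
0.18 70 [0.515 0.236 0.183]
0.195 63 [0.519 0.236 0.191]
```

```bash
cat >> h.py <<'E'
def fitknob(Q,a,K0):
    # cylinder r=17, half height 15 ; residual = distance to surface
    from scipy.optimize import least_squares
    def f(K):
        d=Q-K; h=d@a; r=np.linalg.norm(d-np.outer(h,a),axis=1)
        q=np.stack([r-.017,abs(h)-.015],-1)
        return np.linalg.norm(np.maximum(q,0),axis=1)+np.minimum(q.max(1),0)
    s=least_squares(f,K0,loss="soft_l1",f_scale=.002); return s.x,np.abs(f(s.x)).mean()
th=np.deg2rad(-21.9)
a=np.r_[-np.sin(.349)*np.cos(th),-np.sin(.349)*np.sin(th),np.cos(.349)]
yt=np.r_[-np.sin(th),np.cos(th),0]
def tgt(): 
    z=-a; return np.stack([np.cross(yt,z),yt,z],1)
def plan(p1,R1,n):
    o=ctrl.get_obs(); p0=np.array(o["eef_pos"]); q=o["eef_rot"]; R0=R.from_quat([q[1],q[2],q[3],q[0]])
    rv=(R0.inv()*R.from_matrix(R1)).as_rotvec()
    prev=(p0,R0)
    for i in range(1,n+1):
        s=i/n; p=p0+s*(p1-p0); Ri=R0*R.from_rotvec(rv*s)
        print((prev[1].inv().apply(p-prev[0])*1000).round(1).tolist(), np.rad2deg((prev[1].inv()*Ri).as_rotvec()).round(1).tolist())
        prev=(p,Ri)
E
python3 - <<'E'
from h import *
for n in("scene","top"):
    P=np.load(n+".npy"); im=cv2.imread(n+".png")
    near=(abs(P[...,0]-.54)<.13)&(abs(P[...,1]-.22)<.11)
    hsv=cv2.cvtColor(im,cv2.COLOR_BGR2HSV)
    k=near&(hsv[...,0]>8)&(hsv[...,0]<22)&(hsv[...,1]>140)&(P[...,2]>.155)
    print(fitknob(P[k],a,[.52,.238,.175]))
K=np.r_[.521,.238,.175]
print(tgt(), K+a*.12)
plan(K+a*.12,tgt(),15)
E
```

```text
(array([0.52075282, 0.23838065, 0.17391849]), np.float64(0.0008127315334469169))
(array([0.51736369, 0.23713743, 0.17382812]), np.float64(0.0012328138257669007))
[[-0.87190178  0.37298778  0.31728127]
 [ 0.35050227  0.92783625 -0.12754625]
 [-0.34195826  0.         -0.93971514]] [0.48292625 0.25330555 0.28776582]
[35.4, -46.5, -3.8] [-1.7, -0.6, -9.4]
[42.5, -39.9, -5.4] [-1.7, -0.6, -9.4]
[48.4, -32.2, -6.9] [-1.7, -0.6, -9.4]
[53.0, -23.7, -8.2] [-1.7, -0.6, -9.4]
[56.0, -14.4, -9.3] [-1.7, -0.6, -9.4]
[57.5, -4.8, -10.1] [-1.7, -0.6, -9.4]
[57.4, 5.0, -10.6] [-1.7, -0.6, -9.4]
[55.6, 14.7, -10.9] [-1.7, -0.6, -9.4]
[52.4, 23.9, -10.9] [-1.7, -0.6, -9.4]
[47.6, 32.5, -10.5] [-1.7, -0.6, -9.4]
[41.5, 40.1, -9.9] [-1.7, -0.6, -9.4]
[34.3, 46.6, -9.0] [-1.7, -0.6, -9.4]
[26.0, 51.9, -7.9] [-1.7, -0.6, -9.4]
[17.1, 55.6, -6.5] [-1.7, -0.6, -9.4]
[7.7, 57.9, -5.0] [-1.7, -0.6, -9.4]
```

Run:
```python
from h import *
o=ctrl.get_obs();q=o["eef_rot"]; R0=R.from_quat([q[1],q[2],q[3],q[0]])
plan(np.r_[.33,-.33,.30],(R0*R.from_euler('z',-47,degrees=True)).as_matrix(),5)
```

```text
[47.1, -34.4, -13.7] [-0.0, 0.0, -9.4]
[52.1, -26.3, -13.7] [0.0, 0.0, -9.4]
[55.6, -17.4, -13.7] [-0.0, -0.0, -9.4]
[57.7, -8.1, -13.7] [-0.0, -0.0, -9.4]
[58.3, 1.5, -13.7] [0.0, 0.0, -9.4]
```

Call:
apply_moves([
  {"jaw": 1, "offset": [47, -34, -14], "rot": [0, 0, -9.4]},
  {"jaw": 1, "offset": [52, -26, -14], "rot": [0, 0, -9.4]},
  {"jaw": 1, "offset": [55, -17, -14], "rot": [0, 0, -9.4]},
  {"jaw": 1, "offset": [57, -8, -14], "rot": [0, 0, -9.4]},
  {"jaw": 1, "offset": [58, 1, -14], "rot": [0, 0, -9.4]},
])

```text
time_s: 1.12
eef_pos: [0.3296, -0.3303, 0.302]
eef_rot: [0.0, 0.857, 0.515, 0.0]
wrist_force: [1.0, -1.1, 0.4]
opening: 0.996
grasp_force: 0.0
```

Run:
```python
from h import *
K=np.r_[.519,.238,.174]
plan(K+a*.12,tgt(),11)
```

```text
[53.3, -12.8, 1.4] [-1.5, -1.4, -8.6]
[54.6, -4.6, -0.2] [-1.5, -1.4, -8.6]
[54.7, 3.6, -1.5] [-1.5, -1.4, -8.6]
[53.5, 11.9, -2.6] [-1.5, -1.4, -8.6]
[51.0, 19.8, -3.4] [-1.5, -1.4, -8.6]
[47.3, 27.4, -3.9] [-1.5, -1.4, -8.6]
[42.6, 34.3, -4.2] [-1.5, -1.4, -8.6]
[36.9, 40.4, -4.1] [-1.5, -1.4, -8.6]
[30.3, 45.6, -3.8] [-1.5, -1.4, -8.6]
[23.0, 49.7, -3.2] [-1.5, -1.4, -8.6]
[15.2, 52.6, -2.3] [-1.5, -1.4, -8.6]
```

Call:
apply_moves([
  {"jaw": 1, "offset": [53, -13, 1], "rot": [-1.5, -1.4, -8.6]},
  {"jaw": 1, "offset": [55, -5, 0], "rot": [-1.5, -1.4, -8.6]},
  {"jaw": 1, "offset": [55, 4, -1], "rot": [-1.5, -1.4, -8.6]},
  {"jaw": 1, "offset": [53, 12, -3], "rot": [-1.5, -1.4, -8.6]},
  {"jaw": 1, "offset": [51, 20, -3], "rot": [-1.5, -1.4, -8.6]},
])

```text
time_s: 1.75
eef_pos: [0.3996, -0.0653, 0.2945]
eef_rot: [0.087, 0.606, 0.791, -0.018]
wrist_force: [1.4, 0.5, -0.0]
opening: 1.002
grasp_force: 0.0
```

Call:
apply_moves([
  {"jaw": 1, "offset": [47, 27, -4], "rot": [-1.5, -1.4, -8.6]},
  {"jaw": 1, "offset": [43, 34, -4], "rot": [-1.5, -1.4, -8.6]},
  {"jaw": 1, "offset": [37, 40, -4], "rot": [-1.5, -1.4, -8.6]},
  {"jaw": 1, "offset": [30, 46, -4], "rot": [-1.5, -1.4, -8.6]},
  {"jaw": 1, "offset": [23, 50, -3], "rot": [-1.5, -1.4, -8.6]},
])

```text
time_s: 2.38
eef_pos: [0.4707, 0.1998, 0.2863]
eef_rot: [0.159, 0.265, 0.95, -0.034]
wrist_force: [1.6, -1.2, -0.0]
opening: 1.001
grasp_force: 0.0
```

Run:
```python
from h import *
o=ctrl.get_obs();print(np.round(o["eef_pos"],4),o["q"],o["time_s"])
K=np.r_[.519,.238,.174]
plan(K+a*.10,tgt(),3)
```

```text
[0.4707 0.1998 0.2863] [ 0.31401984 -0.13485106  1.85146335 -0.24827147  1.20259308 -0.6496067 ] 2.375
[5.8, 17.3, 4.8] [-0.6, -0.4, -3.0]
[5.0, 17.5, 5.0] [-0.6, -0.4, -3.0]
[4.1, 17.7, 5.1] [-0.6, -0.4, -3.0]
```

Call:
apply_moves([
  {"jaw": 1, "offset": [5.8, 17.3, 4.8], "rot": [-0.6, -0.4, -3.0]},
  {"jaw": 1, "offset": [5, 17.5, 5], "rot": [-0.6, -0.4, -3.0]},
  {"jaw": 1, "offset": [4.1, 17.7, 5.1], "rot": [-0.6, -0.4, -3.0]},
  {"jaw": 1, "offset": [0, 0, 0], "rot": [0, 0, 0]},
  {"jaw": 1, "offset": [0, 0, 0], "rot": [0, 0, 0]},
])

```text
time_s: 3.0
eef_pos: [0.4874, 0.2478, 0.2676]
eef_rot: [0.169, 0.19, 0.967, -0.035]
wrist_force: [-0.3, -0.1, -0.3]
opening: 1.0
grasp_force: 0.0
```

```bash
cat >> h.py <<'E'
def wcloud():
    o=ctrl.get_obs(); q=o["eef_rot"]; Rt=R.from_quat([q[1],q[2],q[3],q[0]]).as_matrix()
    im,d=ctrl.camera("wrist"); p=ctrl.camera_params("wrist"); K=np.array(p["K"]); M=np.array(p["mount"])
    v,u=np.mgrid[:384,:512]; x=(u-K[0,2])/K[0,0]; y=(v-K[1,2])/K[1,1]; t=np.hypot(x,y)+1e-9
    s=np.tan(np.minimum(t,1.5))/t
    P=np.stack([x*s*d,y*s*d,d],-1); P[(d==0)|(t>1.45)]=np.nan
    P=P@M[:3,:3].T+M[:3,3]; return im,P@Rt.T+np.array(o["eef_pos"]),Rt,np.array(o["eef_pos"])
E
python3 - <<'E'
from h import *
im,P,Rt,p=wcloud(); np.save("w.npy",P); cv2.imwrite("pics/w.png",im[...,::-1])
print(p,Rt-tgt(),ctrl.camera_params("wrist"))
near=(abs(P[...,0]-.54)<.13)&(abs(P[...,1]-.22)<.11)
hsv=cv2.cvtColor(im,cv2.COLOR_RGB2HSV)
k=near&(hsv[...,0]>6)&(hsv[...,0]<22)&(hsv[...,1]>140)&(P[...,2]>.155)
print(k.sum(),fitknob(P[k],a,[.52,.238,.174]))
pl=near&(P[...,2]>.006)&(P[...,2]<.024)&(im.min(-1)>90)
r=cv2.minAreaRect((P[pl][:,:2]*1000).astype(np.float32));print(r,pl.sum())
E
```

```text
[0.48737991 0.24782792 0.26763747] [[ 0.00120125  0.00581188 -0.00360721]
 [ 0.00495148 -0.002361   -0.00340483]
 [ 0.00205646 -0.00252256 -0.00074241]] {'K': array([[297.31863964,   0.        , 257.39112908],
       [  0.        , 297.31863964, 199.15072858],
       [  0.        ,   0.        ,   1.        ]]), 'mount': array([[-1.07556891e-03, -9.45500611e-01, -3.25618545e-01,
         8.34763137e-02],
       [ 9.99999388e-01, -1.10085534e-03, -1.06593609e-04,
         6.03867789e-04],
       [-2.57674593e-04, -3.25618461e-01,  9.45501217e-01,
        -1.41732328e-01],
       [ 0.00000000e+00,  0.00000000e+00,  0.00000000e+00,
         1.00000000e+00]])}
367 (array([0.52133928, 0.23775743, 0.17458655]), np.float64(0.00971279753632458))
((543.9915771484375, 228.83609008789062), (111.1235122680664, 160.3343048095703), 68.1878662109375) 5604
```

View pics/w.png

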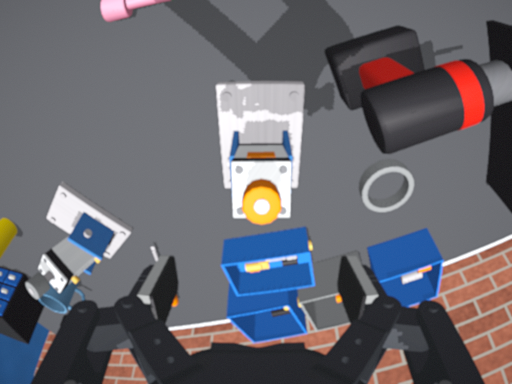

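The view shows the orange knob at (262,202), with the end face below it and the plate square to the picture. The drill and bins are clear of the fingers.

Run:
```python
from h import *
P=np.load("w.npy"); im=cv2.imread("pics/w.png"); K0=np.r_[.519,.238,.174]
d=P-K0; h=d@a; r=np.linalg.norm(d-h[...,None]*a,axis=-1)
k=(r<.022)&(abs(h)<.022); Q=P[k]; K,e=fitknob(Q,a,K0); print("knob",k.sum(),K,e)
f=(r>.02)&(r<.036)&(abs(h+.033)<.008); F=P[f]; c=F.mean(0); n=np.linalg.svd(F-c)[2][2]; n*=np.sign(n[2])
print("face",f.sum(),"n",n,"a",a,"h",((c-K)@a),"tilt",np.rad2deg(np.arccos(n[2])),np.rad2deg(np.arctan2(-n[1],-n[0])))
top=k&(h>.010); print("top h",np.median(((P-K)@a)[top]))
E2=np.stack([(F-K)@np.cross(yt,a),(F-K)@yt],1); print("face rect",cv2.minAreaRect((E2*1000).astype(np.float32)))
t=tgt(); o=ctrl.get_obs(); plan(K+a*(.05-.019),t,3)
```

```text
knob 1469 [0.52162834 0.23776339 0.17375902] 0.0005224156580075953
face 1460 n [-0.34108729  0.134226    0.93039929] a [-0.31728127  0.12754625  0.93971514] h -0.03319354953121984 tilt 21.502856739080585 -21.480822976547174
top h 0.014851921367521538
face rect ((0.18429183959960938, 0.15349197387695312), (57.584842681884766, 57.94599914550781), 0.25930044054985046)
[-0.4, 1.2, 23.2] [-0.1, -0.0, -0.1]
[-0.4, 1.2, 23.2] [-0.1, -0.0, -0.1]
[-0.4, 1.2, 23.2] [-0.1, -0.0, -0.1]
```

Call:
apply_moves([
  {"jaw": 1, "offset": [-0.6, 1.8, 35], "rot": [-0.2, 0, -0.3]},
  {"jaw": 1, "offset": [-0.6, 1.8, 35], "rot": [0, 0, 0]},
  {"jaw": 1, "offset": [0, 0, 25], "rot": [0, 0, 0]},
  {"jaw": 1, "offset": [0, 0, 0], "rot": [0, 0, 0]},
  {"jaw": 1, "offset": [0, 0, 0], "rot": [0, 0, 0]},
])

```text
time_s: 3.68
eef_pos: [0.5201, 0.2392, 0.18]
eef_rot: [0.17, 0.187, 0.967, -0.033]
wrist_force: [-0.3, -0.3, -0.4]
opening: 1.001
grasp_force: 0.0
```

Run:
```python
from h import *
im,P,Rt,p=wcloud(); K=np.r_[.52163,.23776,.17376]
d=P-K; h=d@a; r=np.linalg.norm(d-h[...,None]*a,axis=-1); k=(r<.022)&(abs(h)<.022)
print("refit",fitknob(P[k],a,K),k.sum())
t=tgt(); print(((p-K)@t*1000).round(1), np.rad2deg(R.from_matrix(t.T@Rt).as_rotvec()).round(2))
cv2.imwrite("pics/w2.png",im[...,::-1]); plan(K-.022*a,t,1)
```

```text
refit (array([0.52145975, 0.2377574 , 0.17362613]), np.float64(0.0004669812365249452)) 3612
[-0.3  0.8 -6.5] [-0.03  0.05 -0.03]
[0.5, -1.1, 28.9] [0.1, -0.0, 0.0]
```

View pics/w2.png

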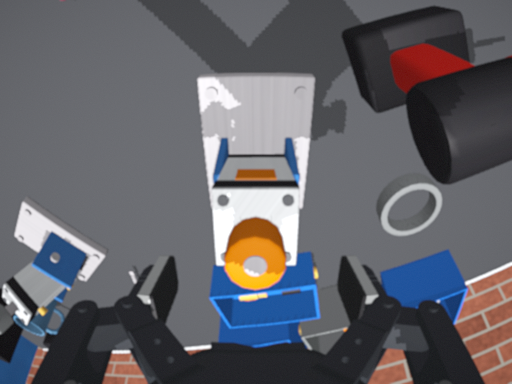

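The knob, at (256,262), sits midway between the open pads. I'll descend the last 29 mm and close part way first.

Call:
apply_moves([
  {"jaw": 1, "offset": [0.5, -0.9, 15], "rot": [0, 0, 0]},
  {"jaw": 0.9, "offset": [0, 0, 14], "rot": [0, 0, 0]},
  {"jaw": 0.5, "offset": [0, 0, 0], "rot": [0, 0, 0]},
  {"jaw": 0.5, "offset": [0, 0, 0], "rot": [0, 0, 0]},
  {"jaw": 0.5, "offset": [0, 0, 0], "rot": [0, 0, 0]},
])

```text
time_s: 4.35
eef_pos: [0.5282, 0.2351, 0.1516]
eef_rot: [0.17, 0.186, 0.967, -0.033]
wrist_force: [0.1, -0.6, -0.2]
opening: 0.5
grasp_force: 0.0
```

Run:
```python
from h import *
im,P,Rt,p=wcloud(); K=np.r_[.5215,.23776,.17368]
d=P-K; h=d@a; r=np.linalg.norm(d-h[...,None]*a,axis=-1); k=(r<.0195)&(abs(h)<.019)
print("refit",fitknob(P[k],a,K),k.sum())
t=tgt(); print(((p-K)@t*1000).round(1), np.rad2deg(R.from_matrix(t.T@Rt).as_rotvec()).round(2),ctrl.get_obs()["wrist_force"])
L=(P-p)@Rt; s=(abs(L[...,0])<.02)&(L[...,2]>-.045)&(abs(L[...,1])<.05)&(abs(L[...,1])>.019)&(r>.019)&(h>-.025)
for sg in(-1,1):
    m=s&(sg*L[...,1]>0); print(sg,m.sum(),np.nanpercentile(abs(L[m][:,1]),[2,10,50]))
cv2.imwrite("pics/w3.png",cv2.resize(im[150:,100:400,::-1],None,fx=2,fy=2))
```

```text
refit (array([0.52138396, 0.23772521, 0.17357916]), np.float64(0.0004447130235029565)) 5159
[ 0.8 -0.  23.3] [-0.    0.1  -0.08] [-0.79493684  0.59148644  0.2649018 ]
-1 1697 [0.02057613 0.02073125 0.02294785]
1 1706 [0.0216487  0.0218279  0.02398542]
```

View pics/w3.png

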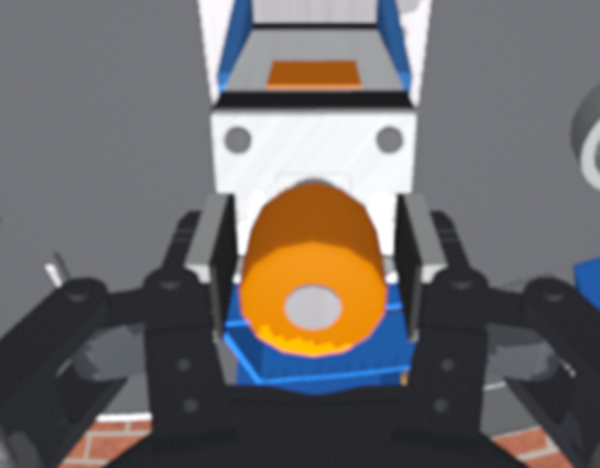

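Call:
apply_moves([
  {"jaw": 0.5, "offset": [-0.7, -0.5, 0], "rot": [0, 0, 0]},
  {"jaw": 0.3, "offset": [0, 0, 0], "rot": [0, 0, 0]},
  {"jaw": 0.0, "offset": [0, 0, 0], "rot": [0, 0, 0]},
  {"jaw": 0.0, "offset": [0, 0, 0], "rot": [0, 0, 0]},
  {"jaw": 0.0, "offset": [0, 0, 0], "rot": [0, 0, 0]},
])

```text
time_s: 5.03
eef_pos: [0.5286, 0.2344, 0.152]
eef_rot: [0.17, 0.186, 0.967, -0.033]
wrist_force: [-2.6, 0.1, 5.6]
opening: 0.383
grasp_force: 59.5
```

Run:
```python
from h import *
im,P,Rt,p=wcloud(); K=np.r_[.5215,.23776,.17368]
d=P-K; h=d@a; r=np.linalg.norm(d-h[...,None]*a,axis=-1); k=(r<.0195)&(abs(h)<.019)
Kn,e=fitknob(P[k],a,K);print("knob shift mm",(Kn-K)@tgt()*1000,e)
f=(r>.021)&(r<.036)&(abs(h+.033)<.005); F=P[f]; print(f.sum(),np.median((F-K)@a))
t=tgt(); print(((p-K)@t*1000).round(1), np.rad2deg(R.from_matrix(t.T@Rt).as_rotvec()).round(2))
o=ctrl.get_obs();print(o["wrist_force"],o["torque"],o["eef_pos"])
```

```text
knob shift mm [0.09244989 0.02212653 0.04174669] 0.0005440374930935482
2644 -0.033076505526612184
[ 0.  -0.5 23.1] [-0.01  0.08 -0.08]
[-1.79523585  0.47509782  5.75620698] [-0.00967345  0.31893928 -0.03442843] [0.52862598 0.23437398 0.15197589]
```

Gripped, with low forces. I'll draw a first 10 mm and check the side force.

Call:
apply_moves([
  {"jaw": 0, "offset": [0, 0, -2], "rot": [0, 0, 0]},
  {"jaw": 0, "offset": [0, 0, -3], "rot": [0, 0, 0]},
  {"jaw": 0, "offset": [0, 0, -3], "rot": [0, 0, 0]},
  {"jaw": 0, "offset": [0, 0, -3], "rot": [0, 0, 0]},
  {"jaw": 0, "offset": [0, 0, -3], "rot": [0, 0, 0]},
])

```text
time_s: 5.7
eef_pos: [0.5238, 0.2359, 0.1646]
eef_rot: [0.169, 0.186, 0.967, -0.033]
wrist_force: [3.8, 0.0, -4.6]
opening: 0.387
grasp_force: 60.0
```

```bash
cat > chk.py <<'E'
from h import *
im,P,Rt,p=wcloud(); K=np.r_[.5215,.23776,.17368]; P0=np.r_[.52863,.23437,.15198]; t=tgt()
L=(p-P0)@t*1000; print("moved tool mm",L.round(2), np.rad2deg(R.from_matrix(t.T@Rt).as_rotvec()).round(2))
Kg=K-a*L[2]/1000
d=P-Kg; h=d@a; r=np.linalg.norm(d-h[...,None]*a,axis=-1); k=(r<.0195)&(abs(h)<.019)
Kn,e=fitknob(P[k],a,Kg);print("knob from start (x,y,z tool mm)",((Kn-K)@t*1000).round(2),e)
d=P-K; h=d@a; r=np.linalg.norm(d-h[...,None]*a,axis=-1)
f=(r>.012)&(r<.04)&(abs(h+.033)<.004); F=P[f]; print("face",f.sum(),np.median((F-K)@a))
E2=np.stack([(F-K)@t[:,0],(F-K)@t[:,1]],1); print("face rect",cv2.minAreaRect((E2*1000).astype(np.float32)))
pl=(abs(P[...,0]-.54)<.13)&(abs(P[...,1]-.22)<.11)&(P[...,2]>.006)&(P[...,2]<.024)&(im.min(-1)>90)
print("plate",pl.sum(),cv2.minAreaRect((P[pl][:,:2]*1000).astype(np.float32)))
o=ctrl.get_obs(); print("F tool",(Rt.T@np.array(o["wrist_force"])).round(1),"T tool",(Rt.T@np.array(o["torque"])).round(2),o["time_s"],o["grasp_force"])
cv2.imwrite("pics/last.png",im[...,::-1])
E
python3 chk.py
```

```text
moved tool mm [  0.44  -0.39 -13.59] [ 0.03  0.14 -0.08]
knob from start (x,y,z tool mm) [  0.5   -0.24 -13.5 ] 0.000541918329649684
face 3845 -0.03308028808742083
face rect ((8.615728378295898, -0.21468734741210938), (57.54270935058594, 39.542171478271484), 89.93892669677734)
plate 10080 ((543.8059692382812, 228.81106567382812), (110.567138671875, 160.2668914794922), 68.24143981933594)
F tool [-2.6 -0.   3. ] T tool [-0.07 -0.05  0.02] 5.75 59.94769513607025
```

Call:
apply_moves([
  {"jaw": 0, "offset": [-0.2, 0.1, -5], "rot": [0, 0, 0]},
  {"jaw": 0, "offset": [-0.2, 0.1, -5], "rot": [0, 0, 0]},
  {"jaw": 0, "offset": [0, 0, -5], "rot": [0, 0, 0]},
  {"jaw": 0, "offset": [0, 0, -5], "rot": [0, 0, 0]},
  {"jaw": 0, "offset": [0, 0, -5], "rot": [0, 0, 0]},
])

```text
time_s: 6.38
eef_pos: [0.516, 0.2392, 0.1884]
eef_rot: [0.169, 0.186, 0.967, -0.033]
wrist_force: [1.0, -0.5, -3.2]
opening: 0.383
grasp_force: 60.0
```

```bash
python3 chk.py
```

```text
moved tool mm [  0.25  -0.2  -38.83] [ 0.04  0.16 -0.08]
knob from start (x,y,z tool mm) [  0.31  -0.08 -38.75] 0.0005378922609808811
face 3922 -0.0330404807285386
face rect ((1.7077045440673828, 0.16336631774902344), (57.78961944580078, 53.520057678222656), 89.54241180419922)
plate 8660 ((543.6281127929688, 228.99102783203125), (110.81881713867188, 159.4151153564453), 68.08381652832031)
F tool [1.3 0.8 3.1] T tool [-0.05  0.43 -0.01] 6.425 60.17481565475464
```

Call:
apply_moves([
  {"jaw": 0, "offset": [-0.1, 0, -6], "rot": [0, 0, 0]},
  {"jaw": 0, "offset": [-0.1, 0, -6], "rot": [0, 0, 0]},
  {"jaw": 0, "offset": [0, 0, -5], "rot": [0, 0, 0]},
  {"jaw": 0, "offset": [0, 0, -4], "rot": [0, 0, 0]},
  {"jaw": 0, "offset": [0, 0, 0], "rot": [0, 0, 0]},
])

```text
time_s: 7.05
eef_pos: [0.5102, 0.242, 0.2085]
eef_rot: [0.17, 0.186, 0.967, -0.033]
wrist_force: [-0.3, -0.2, -4.1]
opening: 0.383
grasp_force: 60.2
```

```bash
python3 chk.py
```

```text
moved tool mm [ -0.55   0.15 -59.94] [-0.01  0.1  -0.08]
knob from start (x,y,z tool mm) [ -0.42   0.12 -59.83] 0.0005546468587089931
face 3828 -0.03301663651506606
face rect ((-0.2791576385498047, 0.12753677368164062), (57.913021087646484, 56.953887939453125), 89.8763427734375)
plate 7738 ((544.3643798828125, 228.7751922607422), (110.79527282714844, 161.10800170898438), 68.22325897216797)
F tool [0.9 0.7 4. ] T tool [-0.04  0.42 -0.01] 7.1 60.179572105407715
```

View pics/last.png

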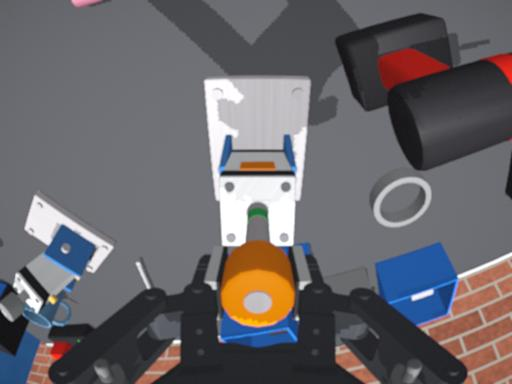

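The green band at (257,213) is clear of the end face and no red shows. The draw measures 59.8 mm and the stand has not moved. I'll let it settle and hand in.

Call:
apply_moves([
  {"jaw": 0, "offset": [0, 0, 0], "rot": [0, 0, 0]},
  {"jaw": 0, "offset": [0, 0, 0], "rot": [0, 0, 0]},
  {"jaw": 0, "offset": [0, 0, 0], "rot": [0, 0, 0]},
  {"jaw": 0, "offset": [0, 0, 0], "rot": [0, 0, 0]},
  {"jaw": 0, "offset": [0, 0, 0], "rot": [0, 0, 0]},
])

```text
time_s: 7.72
eef_pos: [0.5101, 0.2418, 0.2081]
eef_rot: [0.169, 0.186, 0.967, -0.033]
wrist_force: [-0.3, 0.2, -2.6]
opening: 0.389
grasp_force: 60.2
```

```bash
python3 chk.py; python3 -c "
from bench import ctrl; print(ctrl.hand_in())"
```

```text
moved tool mm [-3.800e-01 -3.000e-02 -5.953e+01] [ 0.02  0.12 -0.08]
knob from start (x,y,z tool mm) [-2.700e-01  2.000e-02 -5.944e+01] 0.0005572558554583298
face 3831 -0.032988120383824676
face rect ((-0.23967552185058594, 0.12891006469726562), (57.821712493896484, 57.23094940185547), 89.99824523925781)
plate 7731 ((543.880615234375, 228.92137145996094), (110.90943908691406, 160.2130126953125), 68.2581787109375)
F tool [1.4 0.3 3. ] T tool [-0.03  0.36 -0.03] 7.775 60.179593563079834
the job is handed in; nothing more can be done
None
```

Handed in at 7.8 s with the orange rod drawn about 59.4 mm along its bore and still held; the green band was clear, no red showed, and the orange stand had not measurably moved.

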